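Clear the cracked cup and right the fallen bottle on the painting stand

TASK

First take the cracked clay cup off the round painting stand and drop it into the wooden reject crate. Then right the clay bottle that has toppled over on the table and put it in the middle of the cleared stand, upright on its foot, setting it down gently: let go only once it stands on the stand. Do not knock over or shove the jars, the brush pot, the clay rooster or the painted bottle.

Things in the scene. Friction and masses are not known exactly. Their poses are not given: they have to be found in the camera images.
- bottle: The toppled bottle, plain terracotta, 0.3 to 0.5 kg, lying on a flat side. Square body 64 x 64 mm, 95 mm tall, a cone, then a round neck 29 mm across from 118 to 158 mm above the foot, and a lip 36 mm across up to its full height of 170 mm. Origin: centre of the underside of its foot; z axis from foot to mouth (up when it stands). Centre of mass about 60 mm above the foot.
- cup: The cracked reject: open terracotta cup with black zigzag cracks, no handle, 72 mm tall, 48 mm across at the foot, 60 mm at the rim, wall 5 mm, about 0.11 kg, standing upright on the painting stand. Origin: centre of its underside, z axis up through its mouth.
- stand: Round aluminium painting stand, fixed, 54 mm from origin to its flat top disc, which is 150 mm across and 12 mm thick. Origin: centre of its underside, on the table or up to 12 mm below the table top.
- stand_top (a point): Centre of the upper face of the painting stand, where the bottle is to stand.
- crate: Reject crate, fixed: open plywood box with red marks, outside 200 mm (its x) by 220 mm (its y), 85 mm high, walls 8 mm. Origin: centre of its underside.
- crate_in (a point): Centre of the crate's inner floor, 8 mm above its underside; axes as the crate's.
- painted: Bystander: finished bottle of the same shape as the toppled one, painted with green and white bands, standing upright. Origin: centre of its underside.
- jar_green: Bystander: closed green glaze jar, 72 mm across, 95 mm tall, upright. Origin: centre of its underside.
- jar_blue: Bystander: closed blue glaze jar, 72 mm across, 95 mm tall, upright. Origin: centre of its underside.
- rooster: Bystander: little unglazed clay rooster, 120 mm tall, about 90 mm long, standing upright. Origin: centre of its underside.
- brushpot: Bystander: white pot 84 mm across and 100 mm tall with brushes up to 195 mm, upright. Origin: centre of its underside.
There are look-alikes about, which are no part of the job. Leave any blue look-alike of the bottle alone.

How it is judged:
On the way, in this order (a step that is already met when the one before it is completed fails the run):
1. the cracked cup lies in the reject crate, released and at rest (x of cup in the frame of crate_in between -0.095 and 0.095 m and y of cup in the frame of crate_in between -0.105 and 0.105 m and z of cup in the frame of crate_in below 0.07 m and linear speed of cup below 0.03 m/s and contact force between cup and the fingers below 0.2 N), for 0.2 s.
2. the bottle, still held by the fingers, stands on the stand: it touches the stand, within 35 mm of its centre and less than 0.2 rad from upright (contact force between bottle and stand above 0.3 N and contact force between bottle and the fingers above 0.3 N and angle between bottle's own z axis and vertical below 0.2 rad and horizontal distance between bottle and stand_top below 0.035 m), for 0.1 s.
At the end, for the whole second after the job is handed in: The bottle stands upright (within 0.06 rad) and still on the painting stand, its foot within 30 mm of the stand's centre and within 5 mm of its top's height; the cracked cup lies still inside the reject crate; both are released (all of step 1 and horizontal distance between bottle and stand_top below 0.03 m and angle between bottle's own z axis and vertical below 0.06 rad and z of bottle in the frame of stand_top between -0.005 and 0.005 m and linear speed of bottle below 0.02 m/s and angular speed of bottle below 0.2 rad/s); the robot touches nothing.
It fails at once if the bottle is pressed or knocked against the stand with more than 45 N (contact force between bottle and stand above 45 N).
It fails at once if a bystander (painted bottle, glaze jar, rooster or brush pot) is shoved more than 40 mm or knocked over (distance of any of painted, jar_green, jar_blue, rooster, brushpot from where it was at the start of the episode above 0.04 m or angle between any of painted, jar_green, jar_blue, rooster, brushpot's own z axis and vertical above 0.5 rad).
It also fails if it takes over 67 s, if anything falls off the work surface, if the arm or the gripper's body presses on something with over 40 N, if the wrist force passes 120 N, or if a joint passes its speed limit or range.

ROBOT

A 7-joint arm with a two-finger parallel gripper is mounted at the origin on the work surface. World frame = base frame: x ahead of the robot, y to its left, z up, the work surface at z = 0. Lengths are in m, angles in rad, forces in N, time in s.
With the tool pointing down it reaches from about 0.4 to 0.85 m from the base axis. Payload 6.9 kg.
Tool frame: the origin (TCP) lies where the fingers leave the gripper's body, on its centre line; the fingertips stand 73 mm ahead of it and the grasp point (between the pads) lies 54 mm ahead of it; z points along the fingers, y is the line along which they close (so a half turn about z gives the same grasp; the last joint's range is limited). The gripper opens to 85 mm and grips with 20 to 120 N. Pads are 22 mm wide; open, the fingers measure 114 mm over their backs; the gripper's body (76 mm by 85 mm) begins 54 mm behind the grasp point. The pads swing forward as they close: fully open they stand 13 mm farther back than shut.
Start: joints at [-1.097, 0.507, -0.238, 1.5, 0.126, 1.149, -0.155], TCP at [0.225, 0.583, 0.304] pointing down, gripper open.
Joint ranges: [-3.08, 3.08], [-0.24, 2.05], [-1.43, 1.35], [0, 2.5], [-1.52, 4.66], [0.17, 1.96], [-2.89, 2.89]. Speed limits (rad/s): [2.39, 2.39, 3.14, 3.14, 3.14, 3.14, 3.14].

INTERFACE

Orientations are given as a rotation vector (axis times angle).
In Python, from plant import monitor, vision, job gives the robot as it stands.
- The arm moves only by the shell command python3 -m pendant 'ROWS' [FORCE]. ROWS is JSON, a list of rows, each a list of 7 numbers: the shift along the tool's x, y, z normalised to -1 to 1, where 1 is 200 mm, then the turn, a rotation vector about the tool's x, y, z normalised to -1 to 1, where 1 is 30 degrees, then the opening, from 0 (shut) to 1 (fully open). A call has 1 to 20 rows; each row is the pose to reach, as a shift and turn from the pose commanded when the call began, along the tool's axes at that moment; what a row does not reach only later rows make up. A row lasts 1/8 s, in which the tool goes at most 62.5 mm and 10.7 degrees, less where a joint would pass 70% of its speed; a pose out of reach is approached as far as the arm can. A call with a number of a shift or a turn outside -1 to 1 is refused whole. A call with a gripper value outside its range is refused whole. The fingers move at their own pace and stop on an object; FORCE is the grip in N (left out, the last holds). Time passes only in rows, so rows that repeat a pose let the fingers close. It gives the time, the measured TCP pose, the force, the opening and the grip force at its end, in the units of the state.
- monitor.read_state(): the state, without advancing time (a new reading comes with each control period).
- vision.get_image(name): name is "side" or "top"; returns a dict with "img" (400x640x3 uint8, blue, green, red), "depth" (400x640 float32, m along the optical axis (not along the pixel's ray), 0 where there is no reading), "fov_y" (degrees; the focal length in pixels is half the picture's height over the tangent of half this angle, whatever the lens; pixels are square), "cx", "cy" (the principal point, pixels), "R" (3x3) and "t" (3): a world point X has camera coordinates R X + t. Camera axes: x right, y down, z forward; pixel columns grow to the right and rows downward; lengths in m; the calibration is good to about 2 mm. A picture is of the moment at which its call begins.
- job.hand_in(): hands the job in; it is judged then, once.
The state is a dict: "time": time; "qpos": joint angles; "qd": joint speeds; "tau": joint torques, N m; "ee_pos": TCP position; "tcp_rot": TCP orientation; "contact_force": force on the tool from outside, world axes, zero at the start; "wrist_torque": the same for the moment, N m; "opening": finger opening in m; "grasp_force": force on a finger pad.
Only numpy, scipy, OpenCV 4.12 (cv2) and the standard library are available. Lean on these libraries where they do the work, as an engineer would, in place of code of your own. Each camera call takes 0.05 s, during which the arm holds its last target. There are 200 camera calls.

## Working session

There is one attempt and no reset: what is moved stays moved. The work goes in short steps, Python scripts to look and compute and a shell command to move; the robot and the scene stay as the last step left them, time stands still between calls to the robot, and variables do not carry over. Pictures are saved under pics/ and viewed, at most 10 in all, crops included, and the job is handed in when it is done.

```bash
mkdir -p pics; ls; cat > h.py <<'E'
import numpy as np, cv2
from plant import monitor, vision
def get(n):
    d=vision.get_image(n); d['f']=d['img'].shape[0]/2/np.tan(np.radians(d['fov_y'])/2)
    d['R']=np.array(d['R']);d['t']=np.array(d['t']); return d
def cloud(d):
    v,u=np.indices(d['depth'].shape); z=d['depth']
    c=np.stack([(u-d['cx'])/d['f']*z,(v-d['cy'])/d['f']*z,z],-1)
    return (c-d['t'])@d['R']
def ray(d,u,v,z):
    o=-d['R'].T@d['t']; k=d['R'].T@np.array([(u-d['cx'])/d['f'],(v-d['cy'])/d['f'],1])
    return o+k*(z-o[2])/k[2]
E
python3 - <<'E'
from h import *
print(monitor.read_state())
for n in('side','top'):
    d=get(n); cv2.imwrite(f'pics/{n}0.png',d['img']); np.savez(f'{n}0.npz',**d)
    print(n,d['f'],d['cx'],d['cy'],d['R'].round(3).tolist(),d['t'],-d['R'].T@d['t'],{k:v for k,v in d.items() if k not in('img','depth','R','t')})
E
```

```text
pics
{'time': 0.0, 'qpos': array([-1.09648764,  0.50834517, -0.23751557,  1.50114188,  0.12567137,
        1.14885558, -0.15478731]), 'qd': array([ 1.20784455e-03,  3.82506297e-04, -1.36186091e-03, -1.58895882e-03,
        2.84908190e-04, -5.91626630e-05,  5.02024127e-04]), 'tau': array([ 1.00387708e-03, -6.20609736e+01, -2.18589932e+00, -2.49653882e+01,
        1.28625316e-02,  1.24445514e-02,  5.33899640e-05]), 'ee_pos': array([0.22524996, 0.58260678, 0.30302153]), 'tcp_rot': array([-5.75969736e-01, -3.08801837e+00,  2.72688863e-03]), 'contact_force': array([-0.1514649 ,  0.6608027 , -0.48090538]), 'wrist_torque': array([-0.00739089,  0.05939073, -0.00684781]), 'grasp_force': 0.0, 'opening': 0.08533142514385714}
side 370.007128019805 324.255641736983 200.17451220986555 [[0.744, -0.668, -0.004], [-0.384, -0.423, -0.821], [0.546, 0.612, -0.572]] [-0.36323628  0.22368482  0.69634118] [-0.0242786  -0.57420034  0.58014743] {'fov_y': 56.78511538462612, 'cx': 324.255641736983, 'cy': 200.17451220986555, 'f': np.float64(370.007128019805)}
top 486.7991035100599 317.58518371455307 200.47256583169903 [[0.026, -1.0, -0.011], [-0.983, -0.024, -0.185], [0.184, 0.015, -0.983]] [-0.00576257  0.46775011  1.48096972] [ 0.18674839 -0.01740614  1.54172525] {'fov_y': 44.67033481005444, 'cx': 317.58518371455307, 'cy': 200.47256583169903, 'f': np.float64(486.7991035100599)}
```

View pics/side0.png

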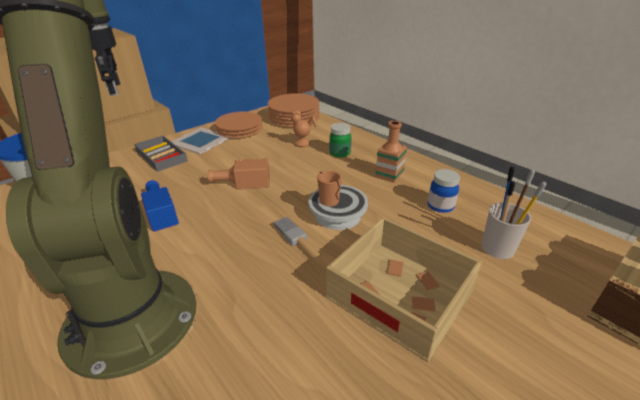

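View pics/top0.png

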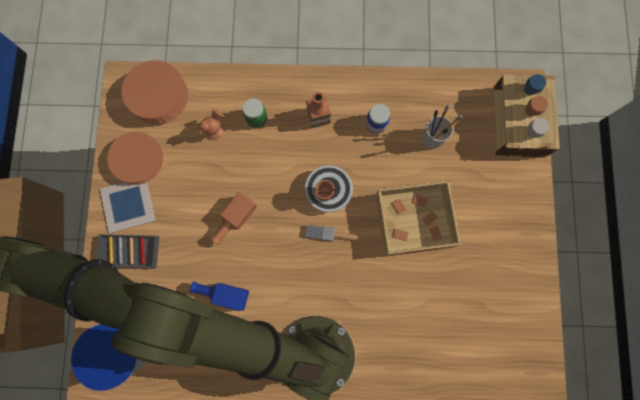

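Side view: the toppled terracotta bottle is at (240,175), the cup on the stand at (329,188) and the crate at (405,280). Top view: bottle (232,218), cup (325,189), stand (329,188), crate (417,218).
Could be taken for the bottle: the blue lying bottle, side (158,205) / top (220,296), and the painted standing bottle, side (392,160) / top (319,108). By the description I choose the plain terracotta one at top (232,218). For the cup there is only the one on the stand. The shards in the crate and the plates are also terracotta.

```bash
cat > m.py <<'E'
from h import *
S=dict(np.load('side0.npz'));T=dict(np.load('top0.npz'))
a=cv2.resize(S['img'][140:230,200:380],None,fx=4,fy=4,interpolation=2)
b=cv2.resize(T['img'][150:250,195:395],None,fx=3.6,fy=3.6,interpolation=2)[:230]
b=cv2.resize(T['img'][150:260,195:365],(720,466))[:, :]
cv2.imwrite('pics/crop.png',cv2.resize(np.vstack([a,cv2.resize(b,(720,400))[:236]]),(720,596)))
for n,d in(('side',S),('top',T)):
    P=cloud(d); ok=d['depth']>0
    hsv=cv2.cvtColor(d['img'],cv2.COLOR_BGR2HSV)
    table=ok&(P[...,0]>.3)&(P[...,0]<.8)&(abs(P[...,1])<.4)&(abs(P[...,2])<.012)
    print(n,'table z',np.median(P[table][:,2]))
    terra=((hsv[...,0]<12)&(hsv[...,1]>110)&ok&(P[...,2]>.015)).astype(np.uint8)
    nn,lab,st,c=cv2.connectedComponentsWithStats(terra)
    for i in range(1,nn):
        if st[i,4]>60:
            q=P[lab==i]; print(n,st[i].tolist(),c[i].round(),'med',np.median(q,0).round(3),'min',np.percentile(q,2,axis=0).round(3),'max',np.percentile(q,98,axis=0).round(3))
    # stand top
    m=ok&(P[...,2]>.035)&(P[...,2]<.06)&(hsv[...,1]<60)&(P[...,0]>.4)&(P[...,0]<.75)&(abs(P[...,1])<.15)
    q=P[m]; print(n,'stand',len(q),np.median(q,0),q.min(0),q.max(0),np.percentile(q[:,2],[5,25,50,75,95]).round(4))
E
python3 m.py
```

```text
side table z 0.0007740515588562135
side [262, 0, 50, 26, 904] [285.  11.] med [2.084 2.29  0.099] min [1.865 2.266 0.018] max [2.37  2.312 0.185]
side [269, 109, 36, 31, 201] [285. 120.] med [0.728 0.507 0.052] min [0.67  0.332 0.015] max [0.763 0.581 0.101]
side [384, 121, 15, 27, 93] [392. 132.] med [0.748 0.01  0.158] min [ 0.741 -0.002  0.104] max [0.774 0.027 0.173]
side [329, 172, 12, 30, 109] [335. 184.] med [ 0.508 -0.022  0.101] min [ 0.486 -0.045  0.063] max [0.517 0.004 0.12 ]
side [319, 180, 14, 26, 177] [325. 192.] med [ 0.468 -0.023  0.09 ] min [ 0.462 -0.037  0.053] max [ 0.478 -0.004  0.118]
side [592, 285, 48, 51, 761] [618. 308.] med [ 0.64  -0.601  0.051] min [ 0.638 -0.637  0.022] max [ 0.643 -0.572  0.086]
side [351, 293, 49, 40, 602] [375. 312.] med [ 0.322 -0.32   0.047] min [ 0.314 -0.364  0.031] max [ 0.329 -0.269  0.061]
side stand 1441 [ 0.49974359 -0.04772848  0.04719243] [ 0.43553337 -0.10294733  0.03542971] [0.74887641 0.04645734 0.05809756] [0.0402 0.0463 0.0472 0.048  0.0494]
top table z 0.0006894246904517398
top [122, 61, 65, 63, 3135] [154.  92.] med
[... 220 characters left out ...]
] med [ 0.751 -0.643  0.157] min [ 0.732 -0.669  0.121] max [ 0.778 -0.624  0.163]
top [199, 109, 25, 29, 373] [211. 124.] med [0.691 0.345 0.086] min [0.67  0.316 0.017] max [0.734 0.376 0.123]
top [107, 132, 56, 52, 2209] [134. 158.] med [0.594 0.596 0.042] min [0.519 0.52  0.026] max [0.672 0.674 0.05 ]
top [315, 180, 19, 20, 286] [324. 190.] med [ 0.497 -0.014  0.084] min [ 0.461 -0.04   0.049] max [0.516 0.011 0.122]
top [211, 193, 45, 51, 920] [234. 215.] med [0.415 0.261 0.062] min [0.336 0.21  0.025] max [0.473 0.322 0.07 ]
top stand 1414 [ 0.51170914 -0.03464517  0.04699037] [ 0.43429012 -0.14959803  0.03511431] [0.73586646 0.04696172 0.05968084] [0.0413 0.0447 0.047  0.0495 0.0528]
```

View pics/crop.png

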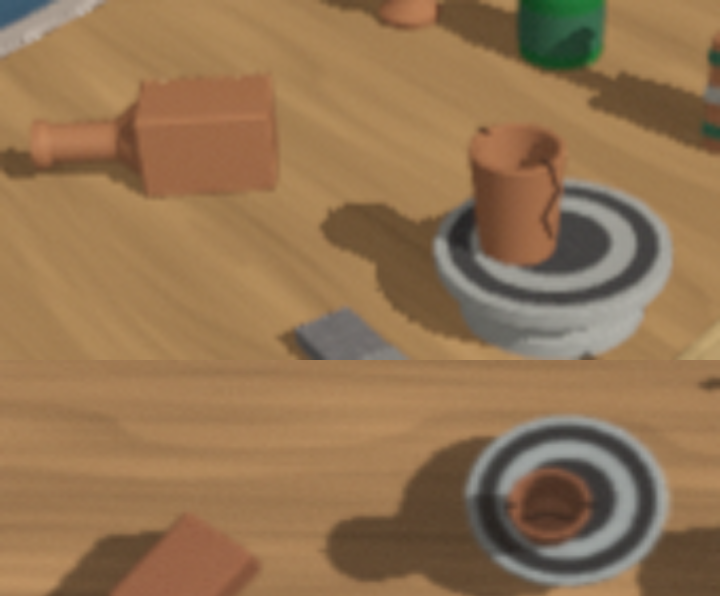

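The crop confirms both: the cup stands off-centre on the stand with black zigzag cracks and no handle, and the bottle is plain terracotta lying on a flat side. The stand top is at about 0.047. Next, precise positions from both views.

```bash
cat > m2.py <<'E'
from h import *
S=dict(np.load('side0.npz'));T=dict(np.load('top0.npz'))
for n,d in(('side',S),('top',T)):
    P=cloud(d); ok=d['depth']>0
    near=np.hypot(P[...,0]-.505,P[...,1]+.025)<.1
    m=ok&near&(P[...,2]>.036)&(P[...,2]<.054); q=P[m][:,:2].astype(np.float32)
    (c,r)=cv2.minEnclosingCircle(cv2.convexHull(q)); print(n,'stand circ',np.round(c,4),round(r,4),'z',np.median(P[m][:,2]))
    m=ok&near&(P[...,2]>.112); q=P[m][:,:2].astype(np.float32)
    (c,r)=cv2.minEnclosingCircle(q); print(n,'rim',np.round(c,4),round(r,4),'z',np.percentile(P[m][:,2],[50,90,98]).round(4))
    b=ok&(P[...,0]>.3)&(P[...,0]<.5)&(P[...,1]>.17)&(P[...,1]<.36)&(P[...,2]>.02)
    hsv=cv2.cvtColor(d['img'],cv2.COLOR_BGR2HSV); b&=(hsv[...,0]<15)
    f=b&(P[...,2]>.056); q=P[f][:,:2].astype(np.float32); q=q[(np.linalg.norm(q-np.median(q,0),axis=1)<.09)]
    print(n,'face n',len(q),'z',np.median(P[f][:,2]),cv2.minAreaRect(q), 'mean',q.mean(0))
    k=b&(P[...,2]>.02)&(P[...,2]<.056); q=P[k]; 
    far=q[np.linalg.norm(q[:,:2]-[.44,.245],axis=1)>.06]
    print('   neck pts',len(far),far.mean(0) if len(far) else '', np.percentile(far,[2,98],axis=0).round(3).tolist() if len(far) else '')
    if len(far)>5: np.save(n+'neck.npy',far)
    cr=ok&(P[...,2]>.07)&(P[...,2]<.1)&(P[...,0]>.25)&(P[...,0]<.6)&(P[...,1]<-.1)&(P[...,1]>-.5)
    q=P[cr]; r=cv2.minAreaRect(q[:,:2].astype(np.float32)); print(n,'crate rim z',np.median(q[:,2]),r)
    g=ok&(P[...,2]>.06)&(P[...,0]>.3)&(P[...,0]<.85)&(abs(P[...,1])<.4)
    nn,lab,st,cc=cv2.connectedComponentsWithStats(g.astype(np.uint8))
    for i in range(1,nn):
        if st[i,4]>30:
            q=P[lab==i]; print('   obst',cc[i].round(),q.min(0).round(3),q.max(0).round(3))
E
python3 m2.py
```

```text
side stand circ [ 0.5112 -0.0284] 0.0768 z 0.047168414043881286
side rim [ 0.4905 -0.0157] 0.0312 z [0.1176 0.1198 0.1204]
side face n 444 z 0.06383055812940999 ((0.4307803213596344, 0.2535002529621124), (0.0674477070569992, 0.09922806173563004), 56.09748077392578) mean [0.42971075 0.24703719]
   neck pts 293 [0.35928371 0.29309549 0.03854134] [[0.328, 0.255, 0.022], [0.385, 0.322, 0.053]]
side crate rim z 0.08301462852188202 ((0.4203594923019409, -0.3011622428894043), (0.20319758355617523, 0.22026020288467407), 8.782309532165527)
   obst [302. 122.] [0.664 0.309 0.06 ] [0.743 0.38  0.124]
   obst [392. 146.] [ 0.72  -0.031  0.06 ] [0.8   0.046 0.174]
   obst [340. 132.] [0.717 0.18  0.06 ] [0.783 0.246 0.098]
   obst [251. 165.] [0.379 0.2   0.06 ] [0.486 0.301 0.067]
   obst [510. 211.] [ 0.653 -0.4    0.06 ] [ 0.737 -0.324  0.197]
   obst [446. 182.] [ 0.706 -0.218  0.06 ] [ 0.775 -0.15   0.098]
   obst [329. 186.] [ 0.461 -0.047  0.06 ] [0.521 0.015 0.121]
   obst [395. 268.] [ 0.305 -0.4    0.06 ] [ 0.535 -0.178  0.088]
top stand circ [ 0.5079 -0.0274] 0.0754 z 0.046991324672215
[... 274 characters left out ...]
481123] [[0.327, 0.259, 0.029], [0.398, 0.331, 0.055]]
top crate rim z 0.08395057732477902 ((0.41863569617271423, -0.3005548119544983), (0.20092782378196716, 0.222288116812706), 8.859901428222656)
   obst [318. 107.] [ 0.717 -0.027  0.06 ] [0.796 0.05  0.179]
   obst [253. 110.] [0.716 0.182 0.061] [0.781 0.251 0.104]
   obst [379. 116.] [ 0.705 -0.215  0.06 ] [ 0.772 -0.145  0.105]
   obst [439. 126.] [ 0.651 -0.4    0.06 ] [ 0.733 -0.324  0.198]
   obst [211. 123.] [0.663 0.312 0.06 ] [0.747 0.383 0.126]
   obst [324. 189.] [ 0.46  -0.043  0.06 ] [0.518 0.016 0.127]
   obst [411. 213.] [ 0.303 -0.4    0.06 ] [ 0.533 -0.177  0.096]
   obst [237. 209.] [0.379 0.204 0.06 ] [0.485 0.305 0.074]
```

Estimates: stand centre (0.510, -0.028, 0.047), cup (0.490, -0.0145) with its rim at 0.119, crate (0.4195, -0.301). The bottle axis points at a yaw of about 145°. I move over to the cup, keeping the tool yaw.

```bash
cat >> h.py <<'E'
from scipy.spatial.transform import Rotation as Ro
def go(pos,R=None,s=None):
    "shift (pendant units) and turn to bring the TCP to pos, R (matrix, world)"
    s=s or monitor.read_state(); R0=Ro.from_rotvec(s['tcp_rot'])
    w=(R0.inv()*Ro.from_matrix(R)).as_rotvec() if R is not None else np.zeros(3)
    print('pos',s['ee_pos'].round(4),'t',round(s['time'],2),'q',s['qpos'].round(2),'open',round(s['opening'],4),'g',round(s['grasp_force'],1),'F',np.round(s['contact_force'],1))
    print('shift',(R0.inv().apply(np.array(pos)-s['ee_pos'])/.2).round(3),'turn',(w/np.radians(30)).round(3))
E
python3 -m pendant '[[-0.77,-0.77,0,0,0,0,1],[-0.77,-0.77,0,0,0,0,1],[-0.77,-0.77,0,0,0,0,1],[-0.77,-0.77,0,0,0,0,1]]' 40
python3 -m pendant '[[-0.77,-0.77,0,0,0,0,1],[-0.77,-0.77,0,0,0,0,1],[-0.77,-0.77,0,0,0,0,1],[-0.77,-0.77,0,0,0,0,1]]'
python3 -m pendant '[[-0.77,-0.77,0.3,0,0,0,1],[-0.77,-0.77,0.3,0,0,0,1],[-0.77,-0.77,0.3,0,0,0,1],[-0.77,-0.77,0.3,0,0,0,1],[-0.77,-0.77,0.3,0,0,0,1]]'
python3 -c "
from h import *
go([.490,-.0145,.140])"
```

```text
time: 0.6
ee_pos: [0.3149, 0.3802, 0.3037]
tcp_rot: [0.582, 3.087, -0.003]
contact_force: [0.0, 0.9, -0.1]
opening: 0.0855
grasp_force: 0.0
time: 1.1
ee_pos: [0.4024, 0.1811, 0.3038]
tcp_rot: [0.583, 3.087, -0.002]
contact_force: [0.8, -0.1, 0.0]
opening: 0.0856
grasp_force: 0.0
time: 1.72
ee_pos: [0.4899, -0.0177, 0.2427]
tcp_rot: [-0.584, -3.085, 0.003]
contact_force: [-0.7, 0.8, 1.1]
opening: 0.0854
grasp_force: 0.0
pos [ 0.4899 -0.0177  0.2427] t 1.73 q [ 0.    0.36 -0.02  1.94  0.01  0.84  1.17] open 0.0854 g 0.0 F [-0.7  0.8  1.1]
shift [0.005 0.016 0.514] turn [0. 0. 0.]
```

```bash

python3 -m pendant '[[0.0,0.016,0.2,0,0,0,1],[0.0,0.016,0.4,0,0,0,1],[0.0,0.016,0.514,0,0,0,1],[0.0,0.016,0.514,0,0,0,1],[0.0,0.016,0.514,0,0,0,1],[0.0,0.016,0.514,0,0,0,0],[0.0,0.016,0.514,0,0,0,0],[0.0,0.016,0.514,0,0,0,0],[0.0,0.016,0.514,0,0,0,0],[0.0,0.016,0.514,0,0,0,0],[0.0,0.016,0.514,0,0,0,0],[0.0,0.016,0.514,0,0,0,0]]' 40
python3 -m pendant '[[0,0,-0.25,0,0,0,0],[0,0,-0.5,0,0,0,0],[0,0,-0.7,0,0,0,0],[0,0,-0.7,0,0,0,0],[0,0,-0.7,0,0,0,0]]'
python3 -c "
from h import *
go([.4195,-.3,.19])
d=get('side');cv2.imwrite('pics/cup1.png',cv2.resize(d['img'][80:360,200:520],(640,560)))"
```

```text
time: 3.22
ee_pos: [0.4915, -0.0117, 0.1425]
tcp_rot: [0.576, 3.086, 0.001]
contact_force: [-1.8, -0.4, 8.0]
opening: 0.0567
grasp_force: 40.1
time: 3.85
ee_pos: [0.4903, -0.0115, 0.2808]
tcp_rot: [-0.576, -3.088, 0.0]
contact_force: [-0.1, 0.2, -2.0]
opening: 0.0569
grasp_force: 43.0
pos [ 0.4903 -0.0115  0.2808] t 3.85 q [-0.01  0.32 -0.02  1.88  0.01  0.94  1.17] open 0.0569 g 43.0 F [-0.1  0.2 -2. ]
shift [-0.19  -1.473  0.454] turn [0. 0. 0.]
```

View pics/cup1.png

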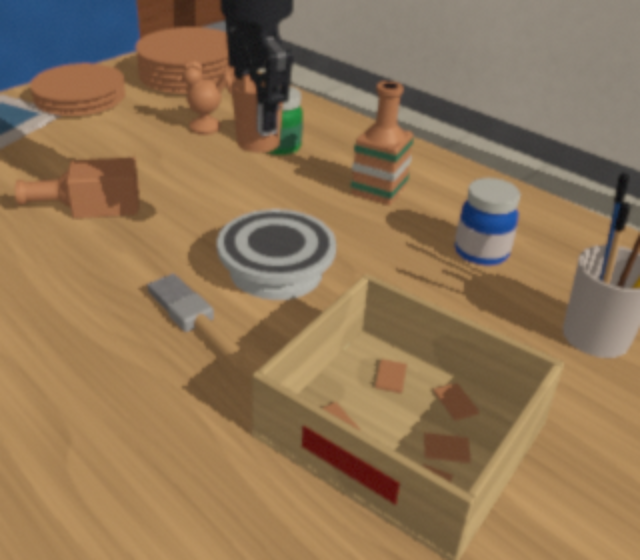

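The crop shows the cup held in the fingers (crop pixel 255,115), the stand clear, and the open crate at (400,400). I carry the cup over and set it down low in the crate.

```bash

python3 -m pendant '[[-0.05,-0.25,0,0,0,0,0],[-0.1,-0.5,0,0,0,0,0],[-0.1,-0.75,0,0,0,0,0],[-0.1,-0.75,0,0,0,0,0]]'
python3 -m pendant '[[-0.09,-0.3,0,0,0,0,0],[-0.09,-0.6,0.1,0,0,0,0],[-0.09,-0.72,0.3,0,0,0,0],[-0.09,-0.72,0.5,0,0,0,0],[-0.09,-0.72,0.7,0,0,0,0],[-0.09,-0.72,0.77,0,0,0,0],[-0.09,-0.72,0.77,0,0,0,0],[-0.09,-0.72,0.77,0,0,0,0],[-0.09,-0.72,0.77,0,0,0,1],[-0.09,-0.72,0.77,0,0,0,1],[-0.09,-0.72,0.77,0,0,0,1],[-0.09,-0.72,0.77,0,0,0,1],[-0.09,-0.72,0.77,0,0,0,1],[-0.09,-0.72,0.5,0,0,0,1],[-0.09,-0.72,0.25,0,0,0,1],[-0.09,-0.72,0,0,0,0,1],[-0.09,-0.72,-0.1,0,0,0,1]]'
cat > m3.py <<'E'
from h import *
for n in('side','top'):
    d=get(n); P=cloud(d); ok=d['depth']>0
    hsv=cv2.cvtColor(d['img'],cv2.COLOR_BGR2HSV)
    b=ok&(P[...,0]>.28)&(P[...,0]<.52)&(P[...,1]>.15)&(P[...,1]<.37)&(P[...,2]>.006)&(hsv[...,0]<9)&(hsv[...,1]>100)
    _,lab,st,_=cv2.connectedComponentsWithStats(b.astype(np.uint8)); b=lab==1+st[1:,4].argmax()
    top=P[b&(P[...,2]>.058)]
    # iterate axis: yaw from side edges of top face via minAreaRect on points well inside body
    a=np.radians(145)
    for _ in range(3):
        u=np.array([np.cos(a),np.sin(a)]);w=np.array([-u[1],u[0]])
        q=top[:,:2]; s=q@u; l=q@w; s0=s.min(); 
        bins=np.arange(s0+.012,s0+.085,.006); mid=[];ss=[]
        for x in bins:
            k=abs(s-x)<.005
            if k.sum()>8: mid.append((l[k].max()+l[k].min())/2); ss.append(x)
        p=np.polyfit(ss,mid,1); a+=np.arctan(p[0])
    al=P[b][:,:2]@u
    print(n,'yaw',np.degrees(a).round(1),'face z',np.median(top[:,2]).round(4),'s range face',s.min().round(4),s.max().round(4),'all',np.percentile(al,[.5,99.5]).round(4),'l mid',np.polyval(p,np.mean(ss)).round(4),'width',(l.max()-l.min()).round(4))
    for h in(.07,.085): print('  axis point',h,(u*(s.min()+h)+w*np.polyval(p,s.min()+h)).round(4))
    c=ok&(abs(P[...,0]-.4195)<.08)&(abs(P[...,1]+.3)<.08)&(P[...,2]>.03)&(P[...,2]<.12)&(hsv[...,0]<12)&(hsv[...,1]>110)
    print('  cup in crate',c.sum(),np.median(P[c],0).round(3) if c.any() else '')
E
python3 m3.py; python3 -c "
from h import *
go([.4195,-.3,.19])"
```

```text
time: 4.4
ee_pos: [0.4531, -0.1626, 0.2797]
tcp_rot: [-0.587, -3.083, 0.003]
contact_force: [0.5, 0.6, -0.0]
opening: 0.0569
grasp_force: 43.1
time: 6.52
ee_pos: [0.4208, -0.3, 0.3042]
tcp_rot: [0.576, 3.084, -0.003]
contact_force: [0.9, 0.4, -0.9]
opening: 0.0855
grasp_force: 0.0
pos [ 0.4212 -0.3002  0.3055] t 6.58 q [ 0.52  0.33  0.08  1.79 -0.03  1.02  1.81] open 0.0854 g 0.0 F [ 1.8 -0.4  1.5]
shift [ 0.012 -0.001  0.578] turn [0. 0. 0.]Traceback (most recent call last):
  File "m3.py", line 6, in <module>
    _,lab,st,_=cv2.connectedComponentsWithStats(b.astype(np.uint8)); b=lab==1+st[1:,4].argmax()
                                                                              ~~~~~~~~~~~~~~~^^
ValueError: attempt to get argmax of an empty sequence
```

```bash
sed -i "s/(hsv\[...,0\]<9)&(hsv\[...,1\]>100)/(hsv[...,0]<13)\&(hsv[...,1]>90)/; s/    _,lab,st/    print(n,b.sum())\n    if b.sum()<200: continue\n    _,lab,st/" m3.py; python3 m3.py; python3 -c "
from h import *
a=get('side')['img'];cv2.imwrite('pics/after.png',np.vstack([a,get('top')['img'][60:260]])[:, :])"
```

```text
side 1139
side yaw 144.6 face z 0.064 s range face -0.2539 -0.1576 all [-0.2539 -0.0874] l mid -0.4525 width 0.0613
  axis point 0.07 [0.4119 0.2625]
  axis point 0.085 [0.3997 0.2712]
  cup in crate 425 [ 0.418 -0.305  0.058]
top 969
top yaw 144.4 face z 0.064 s range face -0.2496 -0.1481 all [-0.2486 -0.0825] l mid -0.4575 width 0.0648
  axis point 0.07 [0.4125 0.2672]
  axis point 0.085 [0.4003 0.276 ]
  cup in crate 59 [ 0.437 -0.287  0.073]
```

View pics/after.png

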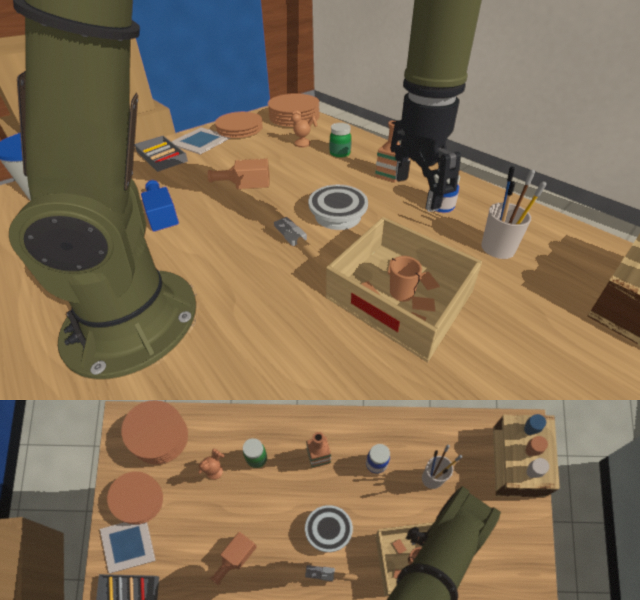

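The cup stands released in the crate (side picture pixel 405,278), and the stand and bystanders are untouched. Plan for the bottle: grip the body 75 mm above the foot, with the tool tilted 30° towards the foot. After the 90° uprighting turn the tool will then still point 30° below horizontal, which keeps the wrist clear of the stand and crate.

```bash

python3 -m pendant '[[0.4,0.9,0,0,0,0,1],[0.4,0.9,0,0,0,0,1],[0.4,0.9,0,0,0,0,1],[0.4,0.9,0,0,0,0,1]]'
python3 -m pendant '[[0.5,0.9,0,0,0,0.4,1],[0.5,0.9,0,0,0,0.4,1],[0.5,0.9,0,0,0,0.4,1],[0.5,0.9,0,0,0,0.4,1]]'
cat >> h.py <<'E'
def Rt(yaw,phi):
    "bottle axis at yaw, lying; phi = tilt of tool from down toward the mouth (deg)"
    a=np.array([np.cos(np.radians(yaw)),np.sin(np.radians(yaw)),0]);Z=np.array([0,0,1.]);c,s=np.cos(np.radians(phi)),np.sin(np.radians(phi))
    z=-Z*c+a*s; x=a*c+Z*s
    return np.stack([x,np.cross(z,x),z],1)
E
python3 -c "
from h import *
R=Rt(144.5,-30); G=np.array([.408,.2684,.036])
go(G-.19*R[:,2],R); print(R.round(2).tolist())"
```

```text
time: 7.28
ee_pos: [0.4098, -0.0986, 0.2999]
tcp_rot: [-0.565, -3.087, -0.002]
contact_force: [0.1, -0.5, 0.2]
opening: 0.0851
grasp_force: 0.0
time: 7.78
ee_pos: [0.3815, 0.1035, 0.3002]
tcp_rot: [-0.891, -3.011, 0.001]
contact_force: [1.2, -0.3, 0.3]
opening: 0.0854
grasp_force: 0.0
pos [0.3815 0.1035 0.3002] t 7.78 q [-0.21  0.16 -0.14  2.06  0.03  0.93  0.64] open 0.0854 g 0.0 F [ 1.2 -0.3  0.3]
shift [0.811 0.785 0.499] turn [ 0.021 -1.003  0.083]
[[-0.71, 0.58, 0.41], [0.5, 0.81, -0.29], [-0.5, 0.0, -0.87]]
```

```bash

python3 -m pendant '[[0.81,0.78,0.2,0,-0.33,0.08,1],[0.81,0.78,0.4,0,-0.66,0.08,1],[0.81,0.78,0.5,0,-1,0.08,1],[0.81,0.78,0.5,0,-1,0.08,1],[0.81,0.78,0.5,0,-1,0.08,1],[0.81,0.78,0.5,0,-1,0.08,1],[0.81,0.78,0.5,0,-1,0.08,1],[0.81,0.78,0.5,0,-1,0.08,1]]'
python3 m3.py
python3 -c "
from h import *
R=Rt(144.5,-30); G=np.array([.408,.2684,.036])
go(G-.05*R[:,2],R)"
```

```text
time: 8.78
ee_pos: [0.3321, 0.3192, 0.2001]
tcp_rot: [0.804, 2.507, -0.206]
contact_force: [-0.6, -0.0, -0.9]
opening: 0.0857
grasp_force: 0.0
side 1147
side yaw 143.4 face z 0.0639 s range face -0.2446 -0.1471 all [-0.2446 -0.0768] l mid -0.457 width 0.062
  axis point 0.07 [0.4127 0.2627]
  axis point 0.085 [0.4007 0.2716]
  cup in crate 493 [ 0.416 -0.306  0.06 ]
top 951
top yaw 144.0 face z 0.0646 s range face -0.2469 -0.0919 all [-0.2459 -0.088 ] l mid -0.4591 width 0.0841
  axis point 0.07 [0.4128 0.2677]
  axis point 0.085 [0.4006 0.2765]
  cup in crate 172 [ 0.424 -0.313  0.072]
pos [0.3326 0.3187 0.2011] t 8.88 q [-1.    0.44 -0.18  2.12  0.8   0.89 -0.84] open 0.0853 g 0.0 F [-0.4  0.3  0.7]
shift [0.021 0.009 0.691] turn [ 0.015  0.001 -0.011]
```

```bash

python3 -m pendant '[[0.02,0,0.2,0,0,0,1],[0.02,0,0.4,0,0,0,1],[0.02,0,0.5,0,0,0,1],[0.02,0,0.6,0,0,0,1],[0.02,0,0.69,0,0,0,1],[0.02,0,0.69,0,0,0,1],[0.02,0,0.69,0,0,0,1]]'
python3 -c "
from h import *
R=Rt(144.5,-30); G=np.array([.408,.2684,.036])
go(G-.05*R[:,2],R)
a=get('side')['img'];cv2.imwrite('pics/g1.png',np.hstack([cv2.resize(a[110:220,170:300],(390,330)),cv2.resize(get('top')['img'][160:270,170:300],(390,330))]))"
```

```text
time: 9.75
ee_pos: [0.3862, 0.2832, 0.0804]
tcp_rot: [0.806, 2.506, -0.2]
contact_force: [0.9, 0.4, 0.5]
opening: 0.0853
grasp_force: 0.0
pos [0.3862 0.2832 0.0804] t 9.75 q [-0.97  0.66 -0.02  2.23  1.16  0.59 -1.14] open 0.0853 g 0.0 F [0.9 0.4 0.5]
shift [-0.003  0.003  0.008] turn [ 0.019 -0.    -0.01 ]
```

View pics/g1.png

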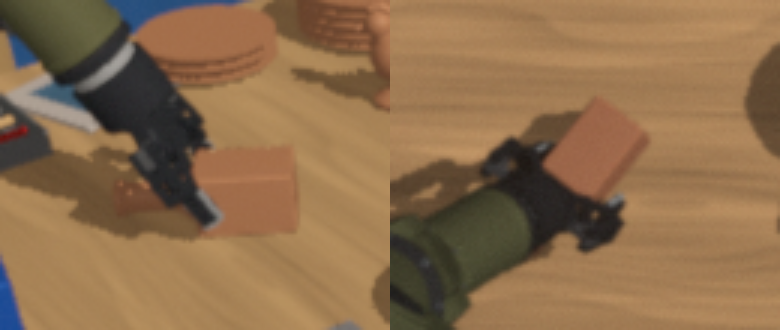

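The fingers straddle the bottle body on both sides, near its shoulder (left crop fingertip at 210,212). No contact force is showing. I close and lift.

```bash

python3 -m pendant '[[0,0,0,0,0,0,0],[0,0,0,0,0,0,0],[0,0,0,0,0,0,0],[0,0,0,0,0,0,0],[0,0,0,0,0,0,0],[0,0,0,0,0,0,0],[0,0,0,0,0,0,0]]' 70
python3 -m pendant '[[0.1,0,-0.18,0,0,0,0],[0.3,0,-0.5,0,0,0,0],[-0.5,0,-0.87,0,0,0,0],[-0.5,0,-0.87,0,0,0,0],[-0.5,0,-0.87,0,0,0,0],[-0.5,0,-0.87,0,0,0,0]]'
python3 -c "
from h import *
R=Rt(144.5,0); G=np.array([.43,.20,.22])
go(G-.05*R[:,2],R)"
```

```text
time: 10.72
ee_pos: [0.3861, 0.2849, 0.0805]
tcp_rot: [0.803, 2.507, -0.197]
contact_force: [-2.5, 3.2, 10.0]
opening: 0.0636
grasp_force: 75.5
time: 11.48
ee_pos: [0.3858, 0.2807, 0.283]
tcp_rot: [0.811, 2.503, -0.196]
contact_force: [-0.7, 0.5, -3.9]
opening: 0.0632
grasp_force: 80.0
pos [0.3858 0.2807 0.283 ] t 11.47 q [-0.86  0.31 -0.17  2.03  0.72  0.97 -0.54] open 0.0632 g 80.0 F [-0.7  0.5 -3.9]
shift [-0.328 -0.2    0.261] turn [ 0.028  1.001 -0.013]
```

```bash

python3 -m pendant '[[-0.11,-0.07,0.09,0,0.25,0,0],[-0.22,-0.14,0.17,0,0.5,0,0],[-0.33,-0.2,0.26,0,0.75,0,0],[-0.33,-0.2,0.26,0,1,0,0],[-0.33,-0.2,0.26,0,1,0,0],[-0.33,-0.2,0.26,0,1,0,0]]'
python3 -c "
from h import *
R=Rt(130,30); G=np.array([.45,.13,.24])
go(G-.05*R[:,2],R)"
```

```text
time: 12.22
ee_pos: [0.4279, 0.2018, 0.2668]
tcp_rot: [0.952, 2.99, 0.012]
contact_force: [-0.3, 0.7, -3.8]
opening: 0.0634
grasp_force: 79.6
pos [0.4279 0.2018 0.2668] t 12.22 q [-0.28  0.31 -0.28  1.95  0.11  0.89  0.34] open 0.0634 g 79.6 F [-0.3  0.7 -3.8]
shift [-0.419 -0.26  -0.085] turn [-0.112  0.994  0.482]
```

```bash

python3 -m pendant '[[-0.1,-0.06,-0.08,0,0.25,0.1,0],[-0.2,-0.13,-0.08,0,0.5,0.2,0],[-0.3,-0.2,-0.08,-0.1,0.75,0.36,0],[-0.42,-0.26,-0.08,-0.11,1,0.48,0],[-0.42,-0.26,-0.08,-0.11,1,0.48,0],[-0.42,-0.26,-0.08,-0.11,1,0.48,0],[-0.42,-0.26,-0.08,-0.11,1,0.48,0]]'
python3 -c "
from h import *
R=Rt(115,59); G=np.array([.49,.03,.24])
go(G-.05*R[:,2],R)"
```

```text
time: 13.1
ee_pos: [0.4663, 0.112, 0.2835]
tcp_rot: [-1.114, -2.402, -0.301]
contact_force: [0.4, -0.3, -3.1]
opening: 0.0632
grasp_force: 79.7
pos [0.4663 0.112  0.2835] t 13.1 q [ 0.15  0.47 -0.3   1.76 -0.32  1.24  0.72] open 0.0632 g 79.7 F [ 0.4 -0.3 -3.1]
shift [-0.56  -0.231 -0.223] turn [-0.359  0.955  0.366]
```

```bash

python3 -m pendant '[[-0.15,-0.06,-0.06,-0.1,0.25,0.1,0],[-0.28,-0.12,-0.12,-0.2,0.5,0.2,0],[-0.42,-0.18,-0.18,-0.3,0.75,0.3,0],[-0.56,-0.23,-0.22,-0.36,0.95,0.37,0],[-0.56,-0.23,-0.22,-0.36,0.95,0.37,0],[-0.56,-0.23,-0.22,-0.36,0.95,0.37,0],[-0.56,-0.23,-0.22,-0.36,0.95,0.37,0],[-0.56,-0.23,-0.22,-0.36,0.95,0.37,0]]'
python3 -c "
from h import *
R=Rt(115,60); G=np.array([.51,-.028,.20])
go(G-.05*R[:,2],R)
a=get('side')['img'];cv2.imwrite('pics/u1.png',np.hstack([cv2.resize(a[60:260,240:440],(390,390)),cv2.resize(get('top')['img'][100:260,230:390],(390,390))]))"
```

```text
time: 14.1
ee_pos: [0.5083, -0.0094, 0.2655]
tcp_rot: [-1.18, -1.844, -0.665]
contact_force: [-1.0, 0.0, -3.3]
opening: 0.0633
grasp_force: 79.8
pos [ 0.5083 -0.0094  0.2655] t 14.1 q [ 0.49  0.73 -0.29  1.62 -0.57  1.54  0.88] open 0.0633 g 79.8 F [-1.   0.  -3.3]
shift [-0.331 -0.031 -0.156] turn [ 0.006  0.038 -0.003]
```

View pics/u1.png

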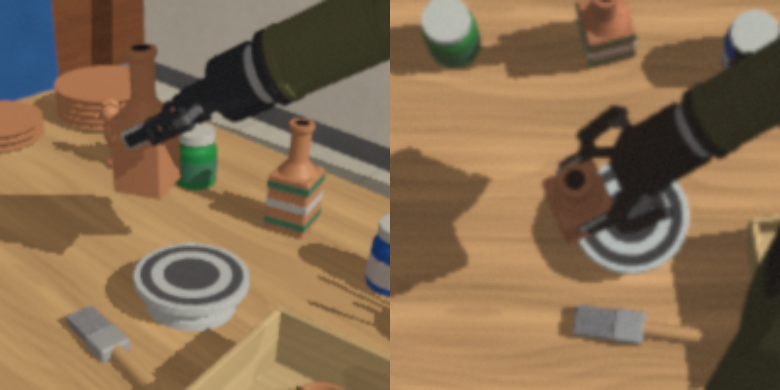

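Both crops show the bottle held nearly upright (left crop 145,130), beside and above the stand (190,275). I work out the bottle's pose in the tool frame from the grasp and check it against the cameras.

```bash
cat > m4.py <<'E'
from h import *
Rg=Ro.from_rotvec([.803,2.507,-.197]); a=np.array([np.cos(np.radians(144.2)),np.sin(np.radians(144.2)),0]); at=Rg.inv().apply(a)
s=monitor.read_state(); R0=Ro.from_rotvec(s['tcp_rot']); ax=R0.apply(at); print('axis tool',at.round(3),'world now',ax.round(3))
foot_t=Rg.inv().apply(np.array([.4087,.268,.032])-.075*a-np.array([.3861,.2849,.0805])); foot=s['ee_pos']+R0.apply(foot_t)
print('foot (grasp memory)',foot.round(4))
for n in('side','top'):
    d=get(n);P=cloud(d);ok=d['depth']>0;hsv=cv2.cvtColor(d['img'],cv2.COLOR_BGR2HSV)
    b=ok&(hsv[...,0]<15)&(hsv[...,1]>90)&(np.linalg.norm(P[...,:2]-foot[:2],axis=-1)<.07)&(P[...,2]>foot[2]-.03)&(P[...,2]>.056)
    q=P[b]; zt=np.percentile(q[:,2],99); print(n,b.sum(),'z lo/hi',np.percentile(q[:,2],[.5,1,99,99.5]).round(4))
    l=q[q[:,2]>zt-.013]; 
    if n=='top': c,r=cv2.minEnclosingCircle(l[:,:2].astype(np.float32)); print('  lip',np.round(c,4),r)
    if n=='side':
        for lo,hi in((0,.02),(.02,.045),(.045,.08),(.12,.155),(.158,.172)):
            k=q[(q[:,2]-foot[2]>lo)&(q[:,2]-foot[2]<hi)]; 
            if len(k)>8: 
                w=np.array([.744,-.668]); w/=np.linalg.norm(w); x=k[:,:2]@w; print('  slice',lo,len(k),'lateral mid',((x.min()+x.max())/2).round(4),'w',(x.max()-x.min()).round(4),'expected',((foot+ax*(lo+hi)/2)[:2]@w).round(4))
print('lip expected',(foot+.17*ax).round(4))
dR=Ro.align_vectors([[0,0,1]],[ax])[0]; dR=Ro.from_rotvec(np.cross(ax,[0,0,1])/1.0)
Rn=dR*R0
def tgt(F): return np.array(F)-Rn.apply(foot_t)
import sys
go(tgt([float(v) for v in sys.argv[1:4]]),Rn.as_matrix())
print('world up in tool/0.2 per 10mm',(R0.inv().apply([0,0,.01])/.2).round(3))
E
python3 m4.py .510 -.028 .10
```

```text
axis tool [ 0.866  0.008 -0.499] world now [-0.001  0.022  1.   ]
foot (grasp memory) [0.4871 0.0313 0.1611]
side 1549 z lo/hi [0.1628 0.1639 0.3304 0.3307]
  slice 0 220 lateral mid 0.3432 w 0.0786 expected 0.3414
  slice 0.02 331 lateral mid 0.3412 w 0.0776 expected 0.341
  slice 0.045 333 lateral mid 0.3407 w 0.0783 expected 0.3406
  slice 0.12 196 lateral mid 0.3389 w 0.0282 expected 0.3394
  slice 0.158 120 lateral mid 0.3381 w 0.0344 expected 0.339
top 609 z lo/hi [0.1726 0.1783 0.3334 0.334 ]
  lip [0.4841 0.0347] 0.01816842146217823
lip expected [0.487  0.0351 0.331 ]
pos [ 0.5084 -0.0103  0.265 ] t 14.3 q [ 0.49  0.73 -0.29  1.62 -0.57  1.54  0.88] open 0.0635 g 79.8 F [-0.4  0.4 -3.9]
shift [-0.433 -0.024 -0.12 ] turn [-0.008  0.038 -0.016]
world up in tool/0.2 per 10mm [ 0.043 -0.    -0.026]
```

Memory and cameras agree to about 3 mm. I move over the stand with the foot at 0.10.

```bash

python3 -m pendant '[[-0.15,-0.01,-0.04,0,0.04,-0.02,0],[-0.3,-0.02,-0.08,0,0.04,-0.02,0],[-0.43,-0.024,-0.12,-0.01,0.04,-0.02,0],[-0.43,-0.024,-0.12,-0.01,0.04,-0.02,0],[-0.43,-0.024,-0.12,-0.01,0.04,-0.02,0],[-0.43,-0.024,-0.12,-0.01,0.04,-0.02,0]]'
python3 m4.py .510 -.028 .051
```

```text
time: 15.05
ee_pos: [0.5311, -0.0708, 0.2044]
tcp_rot: [-1.163, -1.832, -0.688]
contact_force: [-0.2, 0.4, -3.4]
opening: 0.0634
grasp_force: 79.8
axis tool [ 0.866  0.008 -0.499] world now [-0.002 -0.003  1.   ]
foot (grasp memory) [ 0.51   -0.0269  0.1012]
side 1422 z lo/hi [0.1035 0.1046 0.2706 0.2709]
  slice 0 198 lateral mid 0.3985 w 0.0758 expected 0.3975
  slice 0.02 294 lateral mid 0.3982 w 0.0794 expected 0.3975
  slice 0.045 256 lateral mid 0.3983 w 0.0797 expected 0.3975
  slice 0.12 167 lateral mid 0.3964 w 0.0262 expected 0.3975
  slice 0.158 121 lateral mid 0.3971 w 0.0323 expected 0.3975
top 582 z lo/hi [0.1115 0.1175 0.274  0.2743]
  lip [ 0.5069 -0.0276] 0.01857079192996025
lip expected [ 0.5096 -0.0274  0.2712]
pos [ 0.5311 -0.071   0.2042] t 15.15 q [ 0.55  0.86 -0.26  1.52 -0.52  1.57  0.95] open 0.0631 g 79.9 F [-1.  -0.3 -4.7]
shift [-0.218 -0.003  0.122] turn [ 0.003 -0.002  0.005]
world up in tool/0.2 per 10mm [ 0.043  0.001 -0.025]
```

```bash

python3 -m pendant '[[-0.05,0,0.03,0,0,0,0],[-0.1,0,0.06,0,0,0,0],[-0.15,0,0.085,0,0,0,0],[-0.19,0,0.108,0,0,0,0],[-0.21,-0.003,0.12,0,0,0,0],[-0.21,-0.003,0.12,0,0,0,0],[-0.21,-0.003,0.12,0,0,0,0],[-0.21,-0.003,0.12,0,0,0,0]]'
python3 -m pendant '[[-0.004,0,0.0025,0,0,0,0],[-0.008,0,0.005,0,0,0,0],[-0.008,0,0.005,0,0,0,0]]'
python3 -m pendant '[[-0.004,0,0.0025,0,0,0,0],[-0.004,0,0.0025,0,0,0,0],[-0.004,0,0.0025,0,0,0,0]]'
```

```text
time: 16.15
ee_pos: [0.5312, -0.0718, 0.1555]
tcp_rot: [-1.165, -1.831, -0.688]
contact_force: [-0.8, 0.1, -4.2]
opening: 0.0637
grasp_force: 79.9
time: 16.52
ee_pos: [0.531, -0.0718, 0.1531]
tcp_rot: [-1.165, -1.83, -0.687]
contact_force: [0.4, 0.5, -3.0]
opening: 0.0631
grasp_force: 79.9
time: 16.9
ee_pos: [0.5311, -0.0717, 0.1522]
tcp_rot: [-1.165, -1.831, -0.687]
contact_force: [-0.6, -0.0, -4.2]
opening: 0.0634
grasp_force: 79.9
```

```bash

for i in 1 ; do python3 -m pendant '[[-0.004,0,0.0025,0,0,0,0],[-0.004,0,0.0025,0,0,0,0],[-0.004,0,0.0025,0,0,0,0]]' | sed -n '2p;4p'; done
python3 -m pendant '[[-0.004,0,0.0025,0,0,0,0],[-0.004,0,0.0025,0,0,0,0],[-0.004,0,0.0025,0,0,0,0]]' | sed -n '2p;4p'
```

```text
ee_pos: [0.531, -0.0716, 0.1521]
contact_force: [-0.1, -2.6, 6.5]
ee_pos: [0.5311, -0.0716, 0.152]
contact_force: [-0.3, -4.2, 11.7]
```

The bottle is on the stand, pressing with about 15 N. I ease off one step, check, then release.

```bash

python3 -m pendant '[[0.005,0,-0.003,0,0,0,0],[0.005,0,-0.003,0,0,0,0],[0.005,0,-0.003,0,0,0,0]]' 30 | sed -n '2p;4,6p'
python3 m4.py .510 -.028 .047
python3 -m pendant '[[0,0,0,0,0,0,1],[0,0,0,0,0,0,1],[0,0,0,0,0,0,1],[0,0,0,0,0,0,1],[0,0,0,0,0,0,1],[0,0,0,0,0,0,1]]'
python3 -c "
from h import *
a=get('side')['img'];cv2.imwrite('pics/r1.png',np.hstack([cv2.resize(a[60:260,240:440],(390,390)),cv2.resize(get('top')['img'][100:260,230:390],(390,390))]))"
```

```text
ee_pos: [0.5311, -0.0716, 0.1521]
contact_force: [0.4, -3.5, 6.9]
opening: 0.0629
grasp_force: 80.2
axis tool [ 0.866  0.008 -0.499] world now [-0.001 -0.003  1.   ]
foot (grasp memory) [ 0.5099 -0.0278  0.049 ]
side 1255 z lo/hi [0.0568 0.0573 0.2183 0.2186]
  slice 0 135 lateral mid 0.3994 w 0.0782 expected 0.398
  slice 0.02 258 lateral mid 0.3991 w 0.0775 expected 0.398
  slice 0.045 220 lateral mid 0.3993 w 0.0776 expected 0.398
  slice 0.12 157 lateral mid 0.4073 w 0.0465 expected 0.3981
  slice 0.158 108 lateral mid 0.3961 w 0.0295 expected 0.3981
top 507 z lo/hi [0.0659 0.0695 0.2218 0.2231]
  lip [ 0.5069 -0.0283] 0.018313027918338776
lip expected [ 0.5097 -0.0282  0.219 ]
pos [ 0.5311 -0.0716  0.1521] t 18.12 q [ 0.55  0.93 -0.26  1.54 -0.5   1.5   1.  ] open 0.0635 g 80.2 F [-0.5 -2.9  6.5]
shift [-0.008  0.001  0.004] turn [ 0.002 -0.004  0.004]
world up in tool/0.2 per 10mm [ 0.043  0.001 -0.025]
time: 18.88
ee_pos: [0.5311, -0.0716, 0.1515]
tcp_rot: [-1.165, -1.831, -0.687]
contact_force: [1.1, -0.6, 0.6]
opening: 0.0856
grasp_force: 0.0
```

View pics/r1.png

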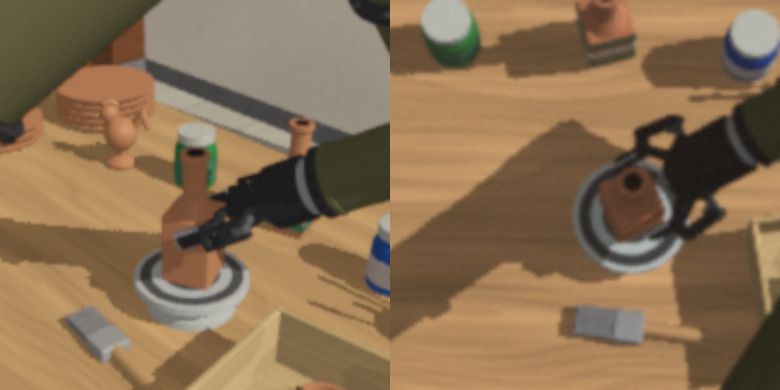

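The bottle stands upright in the middle of the stand (left crop 195,225), with the fingers open on both sides. I retract along the tool axis.

```bash

python3 -m pendant '[[0,0,-0.1,0,0,0,1],[0,0,-0.25,0,0,0,1],[0,0,-0.45,0,0,0,1],[0,0,-0.65,0,0,0,1],[0,0,-0.7,0,0,0,1],[0,0,-0.7,0,0,0,1],[0,0,-0.7,0,0,0,1],[0,0,-0.7,0,0,0,1]]'
python3 - <<'E'
from h import *
for n in('side','top'):
    d=get(n);P=cloud(d);ok=d['depth']>0;hsv=cv2.cvtColor(d['img'],cv2.COLOR_BGR2HSV)
    b=ok&(hsv[...,0]<15)&(hsv[...,1]>90)&(np.linalg.norm(P[...,:2]-[.51,-.028],axis=-1)<.06)&(P[...,2]>.056)
    q=P[b]; l=q[q[:,2]>.207]; c,r=cv2.minEnclosingCircle(l[:,:2].astype(np.float32)); print(n,'top z',np.percentile(q[:,2],99).round(4),'lip',np.round(c,4),round(r,4))
    cv2.imwrite('pics/f%s.png'%n,d['img'])
a=cv2.imread('pics/fside.png');b=cv2.imread('pics/ftop.png')
cv2.imwrite('pics/fin.png',cv2.resize(np.vstack([a[60:360],b[60:280]]),None,fx=1,fy=1))
E
```

```text
time: 19.98
ee_pos: [0.5808, -0.1812, 0.221]
tcp_rot: [-1.163, -1.83, -0.687]
contact_force: [-0.6, 0.2, 0.1]
opening: 0.0854
grasp_force: 0.0
side top z 0.2176 lip [ 0.5094 -0.0287] 0.0178
top top z 0.2213 lip [ 0.5101 -0.0268] 0.018
```

View pics/fin.png

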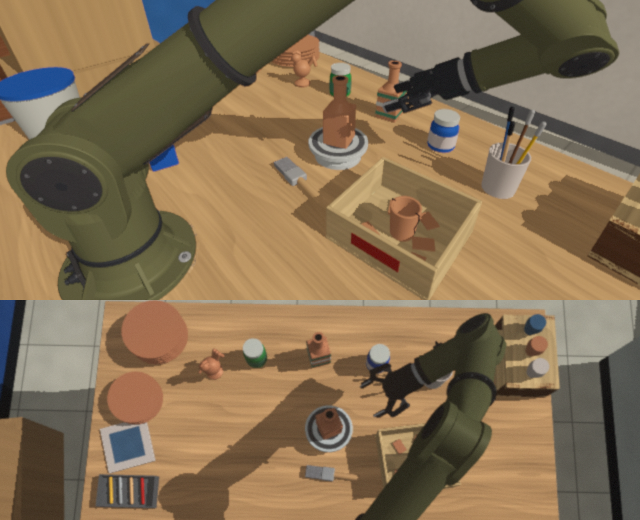

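The bottle stands upright in the middle of the stand (side 338,120), the cup is in the crate (405,217), the bystanders are in place and the robot is clear.

```bash
python3 -c "
from plant import job
print(job.hand_in())"
```

```text
the job is handed in; nothing more can be done
None
```

The cracked cup is released in the reject crate and the bottle stands upright, released, within a few millimetres of the stand's centre; I handed the job in at about 20 s with no bystander disturbed, but the hand-in returned no verdict.

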